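Set out the bench for a bearing change

ROBOT

A 6-joint arm with a two-finger parallel gripper is mounted at the origin on a cart in front of the work surface, level with it; the furniture and walls round the work are solid. World frame = base frame: x ahead of the robot, y to its left, z up, the work surface at z = 0. Lengths are in m, angles in rad, forces in N, time in s.
With the tool pointing down it reaches from about 0.3 to 1 m from the base axis. Payload 5.1 kg.
Tool frame: the origin (TCP) lies at the very end of the fingers, on their centre line; the grasp point (between the pads) lies 19 mm behind it; z points along the fingers, y is the line along which they close (so a half turn about z gives the same grasp; the last joint's range is limited). The gripper opens to 95 mm and grips with 3 to 60 N. Pads are 20 mm wide; open, the fingers measure 119 mm over their backs; the gripper's body (75 mm by 180 mm) begins 59 mm behind the grasp point.
Start: joints at [-1.201, 0.124, 1.65, -0, 1.367, -0.083], TCP at [0.284, -0.584, 0.215] pointing down, gripper open.
Joint ranges: [-2.61, 2.61], [-1.02, 2.33], [0.03, 2.71], [-1.35, 4.49], [0.32, 2.68], [-2.91, 2.91]. Speed limits (rad/s): [2.57, 2.57, 3.14, 3.14, 3.14, 3.14].

INTERFACE

Orientations are given as a unit quaternion [w, x, y, z].
In Python, from station import ctrl, optics gives the robot as it stands.
- The arm moves only by the shell command python3 -m crank 'ROWS' [OPENING] [FORCE]. ROWS is JSON, a list of rows, each a list of 2 entries, a list of its own where there are three numbers: the shift along the tool's x, y, z scaled (see below), then the turn, a rotation vector about the tool's x, y, z scaled (see below). A call has 1 to 10 rows; each row shifts and turns the commanded pose from where the row before left it, along the tool's axes as they then stand; what a row does not reach is not made up. The controller multiplies each number of a shift by 0.4 m and each number of a turn by pi/4 rad. A row lasts 1/12 s, in which the tool goes at most 41.7 mm and 7.16 degrees, less where a joint would pass 70% of its speed; a pose out of reach is approached as far as the arm can. A call with a number of a shift or a turn outside -1 to 1 is refused whole. A call with a gripper value outside its range is refused whole. OPENING is the finger opening in mm, from 0 to 95.1, set as the call begins (- or left out, the last holds). The fingers move at their own pace and stop on an object; FORCE is the grip in N (left out, the last holds). Time passes only in rows, so rows that do not move let the fingers close. It gives the time, the measured TCP pose, the force, the opening and the grip force at its end, in the units of the state.
- ctrl.observe(): the state, without advancing time (a new reading comes with each control period).
- optics.grab_frame(name): name is "side" or "top" or "wrist"; returns a dict with "img" (384x512x3 uint8, red, green, blue), "fx", "fy", "cx", "cy" (pixels), "D" ([k1, k2, p1, p2, k3] as OpenCV has them; the pictures are not rectified), "extrinsics" (4x4, takes a point from world to camera coordinates). Camera axes: x right, y up, looking along -z (the intrinsics and any distortion apply to the point x, -y, -z); pixel columns grow to the right and rows downward; lengths in m; the calibration is good to about 2 mm. A picture is of the moment at which its call begins. There is no depth.
- ctrl.close_job(): hands the job in; it is judged then, once.
Trained networks look in the newest picture that a camera, given by its name, has taken for a name from the list of things; names that differ only in an ending like _2 or _b are one class to them, and where a whole thing is asked for, a point or a joint stands for the part that bears it (a point fixed in the world has none). Each returns a list of dicts, best first, with "confidence" (0 to 1); they miss things now and then, are a little off and sometimes report something else, mostly with a low value. They report only what shows in the picture. A call takes as long as a camera call. They do not tell look-alikes from the thing itself.
- optics.look_for(camera, label): "at" ([column, row] in pixels, amid what is visible of it).
- optics.pinpoint(camera, label): "at" ([column, row] in pixels: a listed point, or the origin of a listed thing).
The state is a dict: "time": time; "joints": joint angles; "joint_velocities": joint speeds; "joint_efforts": joint torques, N m; "tool_pos": TCP position; "orientation": TCP orientation; "ft_force": force on the tool from outside, world axes, zero at the start; "wrist_torque": the same for the moment, N m; "finger_gap": finger opening in m; "grasp_force": force on a finger pad.
Only numpy, scipy, OpenCV 4.12 (cv2) and the standard library are available. Lean on these libraries where they do the work, as an engineer would, in place of code of your own. Each camera call takes 0.05 s, during which the arm holds its last target. There are 200 camera calls.

TASK

Set the bench out for the bearing change: stand the red tin upright in the middle of the yellow mat, and the blue carton upright in the middle of the green mat with its long sides along the mat's long sides. Stand the black carton upright on the grey strip, midway between the two mats, and lay the big brown nut flat on top of it, in the middle. Leave the small grey nut and the grey bolt where they lie, and let go of everything at the end.

Things in the scene. Friction and masses are not known exactly. Their poses are not given: they have to be found in the camera images.
- red_tin: Red, worn, empty open tin standing upright, 64 mm in diameter, 100 mm high, thin wall, 0.12 kg or so; can be gripped across its outside. Origin: centre of its underside; z is up along the tin.
- blue_carton: Closed blue carton with yellow label patches, the only one on the near part of the bench, 65 mm (its x, the way to grip it) by 119 mm (its y) by 71 mm high (z), about 0.35 kg. Origin: centre of its underside.
- black_carton: Closed black carton, 60 mm (its x) by 69 mm (its y) by 56 mm high (z), about 0.3 kg; its top is flat. Origin: centre of its underside.
- brown_nut: Big dark brown hexagon nut lying flat, 30 mm across flats (the flats face its +x and -x, and every 60 degrees on), 34 mm over corners (one points along its y), 16 mm high, 0.06 kg. Origin: centre of its underside; z is its axis.
- grey_nut: Smaller light grey hexagon nut lying flat, 24 by 27 mm, 13 mm high. Not part of the job: leave it. Origin: centre of its underside.
- grey_bolt: Grey hexagon-headed bolt lying on its side, 81 mm long (along its y), head 29 mm wide. Not part of the job: leave it. Origin: midway along it, on the bench.
- strip: Dark grey rubber strip fixed on the bench, 90 mm (its x) by 210 mm (its y), 3 mm thick, with a mat at each end of it in the same line. Origin: the middle of its underside (at bench height), which is exactly midway between the middles of the two mats. Its y runs along the row of mats, z up.
- yellow_mat: Yellow mat fixed on the bench at one end of the grey strip, 150 mm (its x, across the row) by 100 mm (its y, along the row), 3 mm thick. Origin: the middle of its underside, at bench height, 160 mm from the strip's middle.
- green_mat: Green mat fixed on the bench at the other end of the grey strip, 150 mm (its x, across the row) by 100 mm (its y, along the row), 3 mm thick. Origin: the middle of its underside, at bench height, 160 mm from the strip's middle.
There are look-alikes about, which are no part of the job. What is shaped like the red_tin but pink or white is not meant.

How it is judged:
At the end, for the whole second after the job is handed in: Red tin on the yellow mat, blue carton on the green mat (long sides within 0.2 rad of the mat's), black carton on the strip, each upright and within 15 mm of the middle; brown nut flat on the black carton within 12 mm of its middle; all at rest; grey nut and bolt not moved over 20 mm (horizontal distance between red_tin and yellow_mat below 0.015 m and horizontal distance between blue_carton and green_mat below 0.015 m and angle between the y axis of blue_carton and the x axis of green_mat, either way round below 0.2 rad and horizontal distance between black_carton and strip below 0.015 m and horizontal distance between brown_nut and black_carton below 0.012 m and z of brown_nut in the frame of black_carton between 0.045 and 0.064 m and angle between brown_nut's own z axis and vertical below 0.15 rad and angle between each of red_tin, blue_carton, black_carton's own z axis and vertical below 0.1 rad and height (world z) of each of red_tin, blue_carton, black_carton below 0.012 m and linear speed of each of red_tin, blue_carton, black_carton, brown_nut below 0.02 m/s and angular speed of each of red_tin, blue_carton, black_carton, brown_nut below 0.2 rad/s); the robot touches nothing.
It fails at once if the small grey nut is moved by more than 20 mm (distance of grey_nut from where it was at the start of the episode above 0.02 m).
It fails at once if the grey bolt is moved by more than 20 mm (distance of grey_bolt from where it was at the start of the episode above 0.02 m).
It also fails if it takes over 128 s, if anything falls off the work surface, if the arm or the gripper's body presses on something with over 40 N, if the wrist force passes 120 N, or if a joint passes its speed limit or range.

## Working session

There is one attempt and no reset: what is moved stays moved. The work goes in short steps, Python scripts to look and compute and a shell command to move; the robot and the scene stay as the last step left them, time stands still between calls to the robot, and variables do not carry over. Pictures are saved under pics/ and viewed, at most 14 in all, crops included, and the job is handed in when it is done.

```bash
ls; mkdir -p pics; cat > h.py <<'E'
import numpy as np, cv2
from station import ctrl, optics
def ray(f,px):
    K=np.array([[f['fx'],0,f['cx']],[0,f['fy'],f['cy']],[0,0,1]])
    u=cv2.undistortPoints(np.array([[px]],float),K,np.array(f['D'],float))[0,0]
    E=np.array(f['extrinsics']); R=E[:3,:3]; c=-R.T@E[:3,3]
    return c, R.T@np.array([u[0],-u[1],-1])
def at(f,px,z=0.):
    c,d=ray(f,px); return c+d*(z-c[2])/d[2]
def proj(f,P):
    E=np.array(f['extrinsics']); p=(E[:3,:3]@np.array(P,float).T).T+E[:3,3]; p=p*[1,-1,-1]
    K=np.array([[f['fx'],0,f['cx']],[0,f['fy'],f['cy']],[0,0,1]])
    return cv2.projectPoints(p,np.zeros(3),np.zeros(3),K,np.array(f['D'],float))[0][:,0]
def save(n,im): cv2.imwrite('pics/'+n+'.png',im[:,:,::-1])
E
python3 - <<'E'
from h import *
for c in ('top','side'):
    f=optics.grab_frame(c); save(c+'0',f['img'])
    R=np.array(f['extrinsics'])[:3,:3]; print(c,-R.T@np.array(f['extrinsics'])[:3,3],f['fx'])
    for n in 'red_tin blue_carton black_carton brown_nut grey_nut grey_bolt strip yellow_mat green_mat'.split():
        for m in ('look_for','pinpoint'):
            print(n,m,[(np.round(d['at']).tolist(),round(d['confidence'],2),at(f,d['at'])[:2].round(3).tolist()) for d in getattr(optics,m)(c,n)[:4]])
print(ctrl.observe())
E
```

```text
pics
top [0.34424221 0.01175526 1.02802996] 353.0037194110263
red_tin look_for [([300.0, 222.0], 0.84, [0.431, -0.129]), ([336.0, 247.0], 0.71, [0.357, -0.231]), ([253.0, 221.0], 0.56, [0.436, 0.007])]
red_tin pinpoint [([298.0, 224.0], 0.91, [0.425, -0.123]), ([332.0, 247.0], 0.79, [0.358, -0.218]), ([251.0, 222.0], 0.59, [0.435, 0.013])]
blue_carton look_for [([400.0, 180.0], 0.96, [0.552, -0.433])]
blue_carton pinpoint [([394.0, 182.0], 0.82, [0.547, -0.415])]
black_carton look_for [([218.0, 226.0], 0.72, [0.423, 0.111]), ([158.0, 221.0], 0.33, [0.441, 0.284])]
black_carton pinpoint [([217.0, 228.0], 0.71, [0.418, 0.113])]
brown_nut look_for [([154.0, 219.0], 0.53, [0.446, 0.297])]
brown_nut pinpoint [([158.0, 222.0], 0.43, [0.437, 0.284])]
grey_nut look_for [([349.0, 222.0], 0.5, [0.429, -0.271])]
grey_nut pinpoint [([349.0, 220.0], 0.44, [0.436, -0.273])]
grey_bolt look_for [([117.0, 186.0], 0.64, [0.546, 0.409])]
grey_bolt pinpoint [([120.0, 189.0], 0.5, [0.537, 0.397])]
strip look_for [([256.0, 163.0], 0.84, [0.612, -0.003])]
strip pinpoint [([257.0, 163.0], 0.75, [0.611, -0.0
[... 1762 characters left out ...]
0,  1.23801161e-01,  1.65031155e+00,  2.31844165e-06,
        1.36749430e+00, -8.26239704e-02]), 'joint_velocities': array([-3.19606926e-04, -1.64266415e-03,  2.19757885e-04, -4.49917278e-05,
       -4.40001866e-04,  3.32769055e-04]), 'joint_efforts': array([ 1.22343208e-04, -4.17572773e+01, -3.60217237e+01,  7.75099872e-02,
        4.29413596e-02, -9.67588079e-06]), 'tool_pos': array([ 0.28433565, -0.58449394,  0.21464862]), 'orientation': array([-7.26582962e-06,  9.74477878e-01,  2.24483552e-01,  9.51753162e-08]), 'ft_force': array([-0.43994091,  0.25888443,  0.03946522]), 'wrist_torque': array([-0.00608348,  0.01166705, -0.01110505]), 'grasp_force': 0.0, 'finger_gap': 0.09534237893531139}
```

```bash
python3 - <<'E'
from h import *
f=optics.grab_frame('top'); save('topcrop',cv2.resize(f['img'][130:270,90:430],None,fx=2.35,fy=2.35,interpolation=cv2.INTER_CUBIC))
E
```

```text
(no output)
```

View pics/topcrop.png

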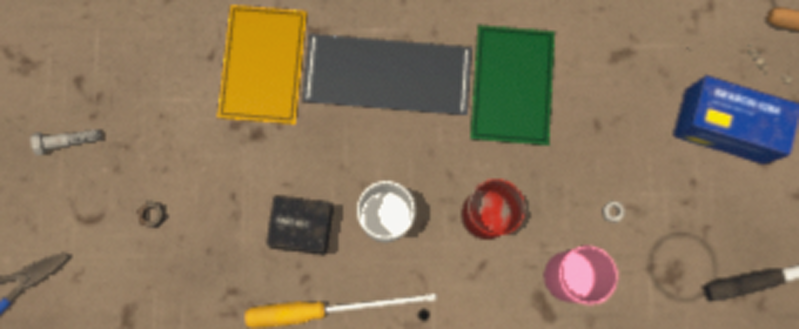

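View pics/side0.png

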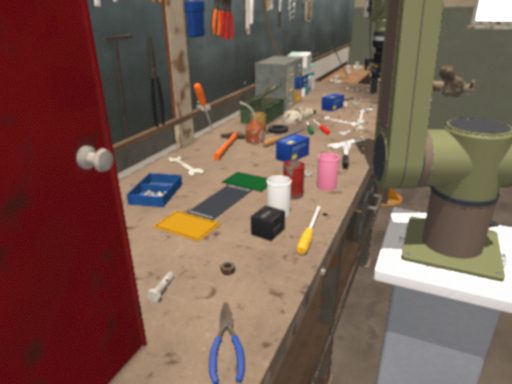

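The top crop shows three tins: white at (254,219), red at (300,218) and pink at (338,247), all in full-image pixels. The red one at (300,218) fits the description, since pink and white are ruled out. The near blue carton is at about (402,180), the black carton at (218,225), the brown nut at (155,221), the grey nut at (351,220) and the bolt at (118,189). Next I'll fit silhouettes for accurate poses.

```bash
cat >> h.py <<'E'
from scipy.optimize import minimize
def box(a,b,h,z0=0):
    return np.array([[sx*a/2,sy*b/2,z] for sx in(-1,1) for sy in(-1,1) for z in(z0,z0+h)])
def cyl(d,h,n=40,z0=0):
    t=np.linspace(0,2*np.pi,n,endpoint=False)
    return np.array([[d/2*np.cos(q),d/2*np.sin(q),z] for q in t for z in(z0,z0+h)])
def place(M,p):
    c,s=np.cos(p[2]),np.sin(p[2]); return M@np.array([[c,s,0],[-s,c,0],[0,0,1]])+[p[0],p[1],0]
def blob(m,seed,r=40):
    m=m.astype(np.uint8); s=np.zeros_like(m); x,y=map(int,seed); s[max(0,y-r):y+r,max(0,x-r):x+r]=1; m=m*s
    n,l,st,_=cv2.connectedComponentsWithStats(m); k=1+np.argmax(st[1:,4])
    h=cv2.convexHull(np.argwhere(l==k)[:,::-1].astype(np.int32)); return h
def fit(f,hull,M,p0,S=8):
    # IoU of the hull of model against hull of the blob, on a finer raster
    x0,y0=hull[:,0].min(0)-15; x1,y1=hull[:,0].max(0)+15
    sz=((y1-y0)*S,(x1-x0)*S)
    m=np.zeros(f['img'].shape[:2],np.uint8); cv2.fillConvexPoly(m,hull,255)
    T=cv2.resize(m[y0:y1,x0:x1],(sz[1],sz[0]),interpolation=cv2.INTER_LINEAR)>127
    def cost(p):
        q=((proj(f,place(M,p))+0.5-[x0,y0])*S-0.5)
        im=np.zeros(sz,np.uint8); cv2.fillConvexPoly(im,cv2.convexHull(q.astype(np.float32)).round().astype(np.int32),1)
        im=im>0; return 1-(im&T).sum()/(im|T).sum()
    best=min((minimize(cost,[p0[0],p0[1],a],method='Nelder-Mead',options=dict(initial_simplex=[[p0[0],p0[1],a],[p0[0]+.015,p0[1],a],[p0[0],p0[1]+.015,a],[p0[0],p0[1],a+.3]],xatol=1e-4,fatol=1e-5)) for a in (p0[2],p0[2]+.4,p0[2]-.4)),key=lambda r:r.fun)
    return best.x.round(4), round(best.fun,3)
def masks(im):
    H,S,V=[c.astype(int) for c in cv2.split(cv2.cvtColor(im,cv2.COLOR_RGB2HSV))]
    return dict(red=((H<6)|(H>172))&(S>140),blue=(H>105)&(H<130)&(S>110),yellow=(H>15)&(H<30)&(S>190)&(V>90),
      green=(H>50)&(H<90)&(S>100),black=(V<62)&(S<130),grey=(S<70)&(V<110),nut=(V<75))
E
python3 - <<'E'
from h import *
f=optics.grab_frame('top'); m=masks(f['img'])
L=[('yellow',(201,157),box(.15,.1,.003),(.625,.158,0)),('green',(308,165),box(.15,.1,.003),(.606,-.16,0)),
('grey',(254,162),box(.09,.21,.003),(.612,0,0)),('red',(300,220),cyl(.064,.1),(.425,-.12,0)),
('blue',(402,180),box(.065,.119,.071),(.547,-.42,-.2)),('black',(218,225),box(.06,.069,.056),(.418,.113,-.1)),('nut',(155,221),cyl(.034,.016,6),(.438,.29,0.5))]
v=f['img'].copy()
for k,s,M,p in L:
    h=blob(m[k],s,12 if k=='nut' else 45); r=fit(f,h,M,p); print(k,r)
    cv2.polylines(v,[h],True,(255,0,255)); 
    for q in proj(f,place(M,r[0])): cv2.circle(v,tuple(q.round().astype(int).tolist()),0,(0,255,255),-1)
save('fit1',cv2.resize(v[130:270,90:430],None,fx=2.35,fy=2.35,interpolation=cv2.INTER_NEAREST))
E
```

```text
yellow (array([ 0.6315,  0.16  , -0.0957]), np.float64(0.027))
green (array([ 0.6004, -0.1583, -0.0968]), np.float64(0.029))
grey (array([ 6.161e-01,  6.000e-04, -9.400e-02]), np.float64(0.034))
red (array([ 0.4352, -0.121 , -0.3724]), np.float64(0.111))
blue (array([ 0.5432, -0.423 , -0.307 ]), np.float64(0.066))
black (array([ 0.4213,  0.1066, -0.1543]), np.float64(0.09))
nut (array([0.4365, 0.2805, 1.2561]), np.float64(0.771))
```

View pics/fit1.png

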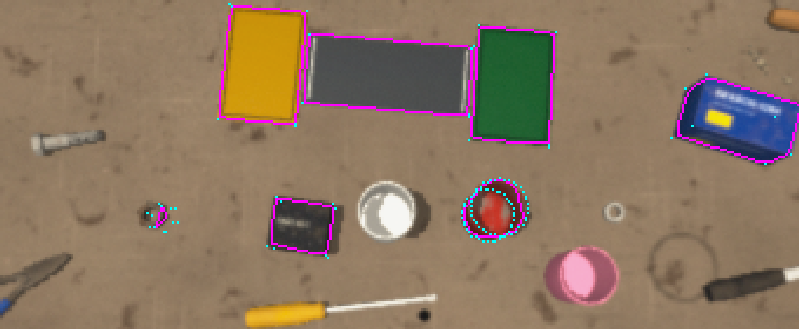

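The outlines fit the mats, strip and black carton well. Mats are at (.6315,.160) and (.600,-.158) with row yaw -0.096, and the strip middle is at (.616,.001). Blue is roughly (.543,-.423), red (.435,-.121). The nut fit failed, so I'll use the wrist camera for that. Blue carton first.

```bash
cat >> h.py <<'E'
from scipy.spatial.transform import Rotation as Rn
def pose():
    s=ctrl.observe(); w,x,y,z=s['orientation']; R=Rn.from_quat([x,y,z,w]).as_matrix()
    return s,np.array(s['tool_pos']),R,np.arctan2(R[1,0],R[0,0])
def plan(x,y,z,phi):
    s,p,R,h=pose(); t=(h-phi+np.pi)%(2*np.pi)-np.pi
    R2=R@Rn.from_rotvec([0,0,t]).as_matrix()
    print('turn total units',round(t/(np.pi/4),3),'| tool shift AFTER turn',((R2.T@(np.array([x,y,z])-p))/.4).round(4),'| before turn',((R.T@(np.array([x,y,z])-p))/.4).round(4),'tilt',round(float(np.hypot(R[0,2],R[1,2])),4))
E
python3 -c "
from h import *
plan(.543,-.423,.22,1.264)"
```

```text
turn total units -1.033 | tool shift AFTER turn [ 0.5802  0.4945 -0.0133] | before turn [ 0.7581 -0.0802 -0.0133] tilt 0.0
```

```bash
python3 -m crank '[[[0.076,-0.008,0],[0,0,0]],[[0.076,-0.008,0],[0,0,0]],[[0.076,-0.008,0],[0,0,0]],[[0.076,-0.008,0],[0,0,0]],[[0.076,-0.008,0],[0,0,0]],[[0.076,-0.008,0],[0,0,0]],[[0.076,-0.008,0],[0,0,0]],[[0.076,-0.008,0],[0,0,0]],[[0.076,-0.008,0],[0,0,0]],[[0.076,-0.008,0],[0,0,0]]]' 95
python3 -m crank '[[[0,0,0],[0,0,-0.13]],[[0,0,0],[0,0,-0.13]],[[0,0,0],[0,0,-0.13]],[[0,0,0],[0,0,-0.13]],[[0,0,0],[0,0,-0.13]],[[0,0,0],[0,0,-0.13]],[[0,0,0],[0,0,-0.13]],[[0,0,0],[0,0,-0.123]],[[0,0,0],[0,0,0]],[[0,0,0],[0,0,0]]]'
python3 - <<'E'
from h import *
f=optics.grab_frame('wrist'); save('w1',f['img']); E=np.array(f['extrinsics']);print(-E[:3,:3].T@E[:3,3], -E[2,:3],f['fx'])
for m in ('look_for','pinpoint'):print([(d['at'],d['confidence'],at(f,d['at'])) for d in getattr(optics,m)('wrist','blue_carton')])
plan(.543,-.423,.02,1.264)
E
```

```text
time: 2.83
tool_pos: [0.5449, -0.4218, 0.2147]
orientation: [0.0, 0.974, 0.224, 0.0]
ft_force: [-0.4, 0.6, -0.6]
finger_gap: 0.095
grasp_force: 0.0
time: 3.67
tool_pos: [0.5437, -0.4227, 0.2146]
orientation: [-0.0, 0.808, 0.59, 0.0]
ft_force: [0.6, -0.6, 0.2]
finger_gap: 0.0951
grasp_force: 0.0
[ 0.56986913 -0.34148793  0.3844071 ] [-0.09103206 -0.28478092 -0.95426044] 315.3884396208896
[([255.3, 170.8], 0.75, array([ 0.5407644 , -0.43216967,  0.        ]))]
[([253.4, 161.9], 0.62, array([ 0.54197994, -0.42062347,  0.        ]))]
turn total units -0.002 | tool shift AFTER turn [-0.0012 -0.0014  0.4866] | before turn [-0.0012 -0.0014  0.4866] tilt 0.0001
```

View pics/w1.png

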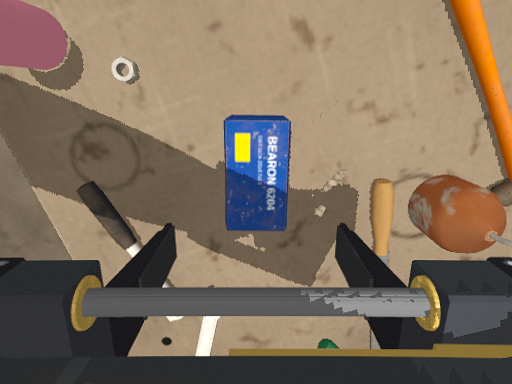

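The wrist view shows the blue carton centred and square between the fingers, at x 224–291 and y 115–231. I'll fit it once and then descend.

```bash
python3 - <<'E'
from h import *
f=optics.grab_frame('wrist'); m=masks(f['img']); r=fit(f,blob(m['blue'],(257,173),75),box(.065,.119,.071),(.543,-.423,-.3),4); print(r)
p=r[0]; plan(p[0],p[1],.02,p[2]+np.pi/2)
E
```

```text
(array([ 0.5447, -0.4233, -0.3185]), np.float64(0.031))
turn total units 0.014 | tool shift AFTER turn [-0.0006  0.0027  0.4867] | before turn [-0.0006  0.0027  0.4867] tilt 0.0001
```

```bash
python3 -m crank '[[[0,0.003,0.07],[0,0,0.014]],[[0,0,0.07],[0,0,0]],[[0,0,0.07],[0,0,0]],[[0,0,0.07],[0,0,0]],[[0,0,0.07],[0,0,0]],[[0,0,0.06],[0,0,0]],[[0,0,0.04],[0,0,0]],[[0,0,0.025],[0,0,0]],[[0,0,0.012],[0,0,0]],[[0,0,0],[0,0,0]]]'
python3 -m crank '[[[0,0,0],[0,0,0]],[[0,0,0],[0,0,0]],[[0,0,0],[0,0,0]],[[0,0,0],[0,0,0]],[[0,0,0],[0,0,0]],[[0,0,0],[0,0,0]],[[0,0,0],[0,0,0]],[[0,0,0],[0,0,0]],[[0,0,0],[0,0,0]],[[0,0,0],[0,0,0]]]' 40 30
python3 -m crank '[[[0,0,-0.01],[0,0,0]],[[0,0,-0.03],[0,0,0]],[[0,0,-0.05],[0,0,0]],[[0,0,-0.05],[0,0,0]],[[0,0,-0.05],[0,0,0]],[[0,0,-0.03],[0,0,0]],[[0,0,-0.01],[0,0,0]],[[0,0,0],[0,0,0]]]'
python3 -c "
from h import *
plan(.600,-.158,.025,-.096)"
```

```text
time: 4.7
tool_pos: [0.5448, -0.423, 0.0194]
orientation: [-0.0, 0.81, 0.586, -0.0]
ft_force: [0.1, 0.5, -0.1]
finger_gap: 0.095
grasp_force: 0.0
time: 5.53
tool_pos: [0.545, -0.4233, 0.0206]
orientation: [0.0, 0.81, 0.586, -0.0]
ft_force: [-2.4, 0.6, 5.3]
finger_gap: 0.0635
grasp_force: 30.0
time: 6.2
tool_pos: [0.5453, -0.4234, 0.1131]
orientation: [0.001, 0.81, 0.586, 0.0]
ft_force: [-0.5, -0.3, -3.0]
finger_gap: 0.0641
grasp_force: 30.0
turn total units 1.718 | tool shift AFTER turn [ 0.0721 -0.6739  0.2195] | before turn [ 0.6733 -0.0778  0.2195] tilt 0.0021
```

```bash
python3 -m crank '[[[0.04,-0.005,0],[0,0,0]],[[0.07,-0.008,0],[0,0,0]],[[0.08,-0.009,0],[0,0,0]],[[0.08,-0.009,0],[0,0,0]],[[0.08,-0.009,0],[0,0,0]],[[0.08,-0.009,0],[0,0,0]],[[0.08,-0.009,0],[0,0,0]],[[0.08,-0.009,0],[0,0,0]],[[0.06,-0.007,0],[0,0,0]],[[0.023,-0.003,0],[0,0,0]]]'
python3 -m crank '[[[0,0,0],[0,0,0.06]],[[0,0,0],[0,0,0.12]],[[0,0,0],[0,0,0.12]],[[0,0,0],[0,0,0.12]],[[0,0,0],[0,0,0.12]],[[0,0,0],[0,0,0.12]],[[0,0,0],[0,0,0.12]],[[0,0,0],[0,0,0.12]],[[0,0,0],[0,0,0.12]],[[0,0,0],[0,0,0.12]]]'
python3 -m crank '[[[0,0,0],[0,0,0.12]],[[0,0,0],[0,0,0.12]],[[0,0,0],[0,0,0.12]],[[0,0,0],[0,0,0.12]],[[0,0,0],[0,0,0.08]],[[0,0,0],[0,0,0.018]],[[0,0,0],[0,0,0]],[[0,0,0],[0,0,0]]]'
python3 - <<'E'
from h import *
plan(.600,-.158,.025,-.096); plan(.600,-.158,.0245,-.096)
f=optics.grab_frame('wrist'); save('w2',f['img'])
E
```

```text
time: 7.03
tool_pos: [0.5986, -0.1531, 0.1095]
orientation: [-0.002, 0.809, 0.588, -0.001]
ft_force: [0.9, -0.3, -4.2]
finger_gap: 0.064
grasp_force: 30.0
time: 7.87
tool_pos: [0.5984, -0.1574, 0.11]
orientation: [-0.001, 0.984, 0.176, -0.001]
ft_force: [0.1, 0.2, -3.9]
finger_gap: 0.0639
grasp_force: 30.0
time: 8.53
tool_pos: [0.5991, -0.1576, 0.1109]
orientation: [-0.0, 0.999, -0.047, -0.001]
ft_force: [0.4, -0.4, -3.5]
finger_gap: 0.064
grasp_force: 30.0
turn total units 0.001 | tool shift AFTER turn [0.0027 0.0009 0.2148] | before turn [0.0027 0.001  0.2148] tilt 0.0015
turn total units 0.001 | tool shift AFTER turn [0.0027 0.001  0.2161] | before turn [0.0027 0.001  0.2161] tilt 0.0015
```

View pics/w2.png

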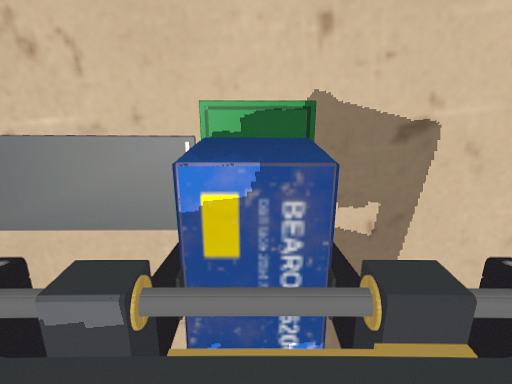

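The blue carton is held square over the green mat, centred at column 257 to match the mat. Lowering it now.

```bash
python3 -m crank '[[[0.002,0.001,0.03],[0,0,0]],[[0,0,0.05],[0,0,0]],[[0,0,0.05],[0,0,0]],[[0,0,0.04],[0,0,0]],[[0,0,0.02],[0,0,0]],[[0,0,0.015],[0,0,0]],[[0,0,0.006],[0,0,0]],[[0,0,0.004],[0,0,0]],[[0,0,0],[0,0,0]],[[0,0,0],[0,0,0]]]'
python3 -m crank '[[[0,0,0],[0,0,0]],[[0,0,0],[0,0,0]],[[0,0,0],[0,0,0]],[[0,0,0],[0,0,0]],[[0,0,0],[0,0,0]],[[0,0,0],[0,0,0]]]' 95
python3 -m crank '[[[0,0,-0.04],[0,0,0]],[[0,0,-0.07],[0,0,0]],[[0,0,-0.09],[0,0,0]],[[0,0,-0.09],[0,0,0]],[[0,0,-0.09],[0,0,0]],[[0,0,-0.09],[0,0,0]],[[0,0,-0.04],[0,0,0]],[[0,0,0],[0,0,0]]]'
python3 -c "
from h import *
plan(.435,-.121,.22,0)"
```

```text
time: 9.42
tool_pos: [0.6013, -0.1585, 0.027]
orientation: [0.0, 0.999, -0.048, 0.001]
ft_force: [0.3, -0.6, -3.9]
finger_gap: 0.0637
grasp_force: 30.0
time: 9.92
tool_pos: [0.6007, -0.1583, 0.0262]
orientation: [0.0, 0.999, -0.048, 0.0]
ft_force: [0.8, 0.8, -0.2]
finger_gap: 0.0937
grasp_force: 0.0
time: 10.58
tool_pos: [0.6032, -0.1592, 0.2368]
orientation: [0.002, 0.999, -0.048, 0.005]
ft_force: [0.2, -0.1, 1.2]
finger_gap: 0.0947
grasp_force: 0.0
turn total units -0.122 | tool shift AFTER turn [-0.4208 -0.0955  0.0373] | before turn [-0.4281 -0.0547  0.0373] tilt 0.011
```

```bash
python3 -m crank '[[[-0.06,-0.007,0],[0,0,0]],[[-0.08,-0.01,0],[0,0,0]],[[-0.09,-0.012,0.01],[0,0,0]],[[-0.09,-0.012,0.01],[0,0,0]],[[-0.08,-0.01,0],[0,0,0]],[[-0.028,-0.003,0],[0,0,0]],[[0,0,0],[0,0,0]],[[0,0,0],[0,0,0]]]'
python3 - <<'E'
from h import *
f=optics.grab_frame('wrist'); save('w3',f['img'])
for m in ('look_for','pinpoint'):print([(np.round(d['at']),round(d['confidence'],2),at(f,d['at']).round(4)) for d in getattr(optics,m)('wrist','red_tin')])
plan(.435,-.121,.05,-.096)
E
```

```text
time: 11.25
tool_pos: [0.4316, -0.1201, 0.2209]
orientation: [-0.0, 0.999, -0.048, -0.0]
ft_force: [0.7, -0.6, 0.7]
finger_gap: 0.0948
grasp_force: 0.0
[(array([257., 171.]), 0.82, array([ 0.4199, -0.1206,  0.    ])), (array([350., 216.]), 0.59, array([ 0.3461, -0.238 ,  0.    ]))]
[(array([253., 157.]), 0.92, array([ 0.4377, -0.1178,  0.    ])), (array([158., 166.]), 0.87, array([0.4378, 0.004 , 0.    ])), (array([332., 207.]), 0.64, array([ 0.3618, -0.2141,  0.    ]))]
turn total units -0.0 | tool shift AFTER turn [0.0062 0.001  0.4286] | before turn [0.0062 0.001  0.4286] tilt 0.0007
```

View pics/w3.png

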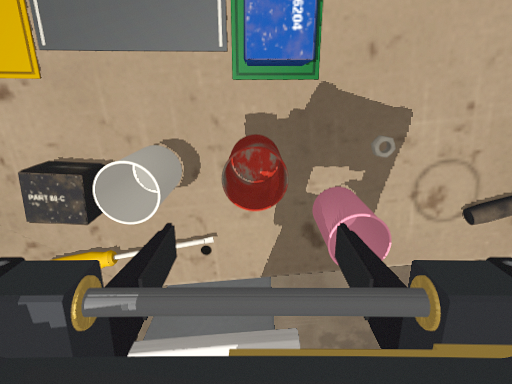

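The red tin stands upright between the fingers at (255,172). White is at (130,190) and pink at (355,220), both clear of the finger path. Fit and go.

```bash
python3 - <<'E'
from h import *
f=optics.grab_frame('wrist'); m=masks(f['img'])['red']; 
r=fit(f,blob(m,(255,172),45),cyl(.064,.1),(.4377,-.118,0),4); print(r)
plan(*r[0][:2],.05,-.096)
E
```

```text
(array([ 0.4354, -0.1199,  0.2029]), np.float64(0.058))
turn total units -0.0 | tool shift AFTER turn [ 0.0068 -0.0019  0.4288] | before turn [ 0.0068 -0.0019  0.4288] tilt 0.0008
```

```bash
python3 -m crank '[[[0.007,-0.002,0.04],[0,0,0]],[[0,0,0.07],[0,0,0]],[[0,0,0.07],[0,0,0]],[[0,0,0.07],[0,0,0]],[[0,0,0.07],[0,0,0]],[[0,0,0.06],[0,0,0]],[[0,0,0.03],[0,0,0]],[[0,0,0.02],[0,0,0]],[[0,0,0],[0,0,0]]]'
python3 -m crank '[[[0,0,0],[0,0,0]],[[0,0,0],[0,0,0]],[[0,0,0],[0,0,0]],[[0,0,0],[0,0,0]],[[0,0,0],[0,0,0]],[[0,0,0],[0,0,0]],[[0,0,0],[0,0,0]],[[0,0,0],[0,0,0]],[[0,0,0],[0,0,0]],[[0,0,0],[0,0,0]]]' 40 15
python3 -m crank '[[[0,0,-0.01],[0,0,0]],[[0,0,-0.03],[0,0,0]],[[0,0,-0.06],[0,0,0]],[[0,0,-0.06],[0,0,0]],[[0,0,-0.06],[0,0,0]],[[0,0,-0.06],[0,0,0]],[[0,0,-0.04],[0,0,0]],[[0,0,-0.01],[0,0,0]],[[0,0,0],[0,0,0]]]'
python3 -c "
from h import *
plan(.6315,.160,.0545,-.096)"
```

```text
time: 12.2
tool_pos: [0.434, -0.1193, 0.0477]
orientation: [-0.001, 0.999, -0.048, -0.002]
ft_force: [-0.2, 0.3, -0.1]
finger_gap: 0.0948
grasp_force: 0.0
time: 13.03
tool_pos: [0.4355, -0.1199, 0.0506]
orientation: [0.0, 0.999, -0.048, 0.001]
ft_force: [-0.2, 1.7, 5.5]
finger_gap: 0.0639
grasp_force: 15.0
time: 13.78
tool_pos: [0.4353, -0.12, 0.1826]
orientation: [0.0, 0.999, -0.048, 0.001]
ft_force: [0.5, -0.7, -0.4]
finger_gap: 0.0633
grasp_force: 15.0
turn total units -0.0 | tool shift AFTER turn [ 0.4206 -0.744   0.3204] | before turn [ 0.4205 -0.744   0.3204] tilt 0.0018
```

```bash
python3 -m crank '[[[0.022,-0.04,0],[0,0,0]],[[0.045,-0.08,0],[0,0,0]],[[0.05,-0.088,0],[0,0,0]],[[0.05,-0.088,0],[0,0,0]],[[0.05,-0.088,0],[0,0,0]],[[0.05,-0.088,0],[0,0,0]],[[0.05,-0.088,0],[0,0,0]],[[0.05,-0.088,0],[0,0,0]],[[0.035,-0.064,0],[0,0,0]],[[0.019,-0.032,0],[0,0,0]]]'
python3 -m crank '[[[0,0,0],[0,0,0]],[[0,0,0],[0,0,0]],[[0,0,0],[0,0,0]]]'
python3 -c "
from h import *
plan(.6315,.160,.0545,-.096)"
```

```text
time: 14.62
tool_pos: [0.631, 0.1633, 0.1782]
orientation: [0.0, 0.999, -0.047, -0.002]
ft_force: [-0.5, -0.3, -1.4]
finger_gap: 0.0636
grasp_force: 15.0
time: 14.87
tool_pos: [0.6298, 0.1595, 0.1797]
orientation: [0.001, 0.999, -0.048, -0.002]
ft_force: [0.7, -0.4, -1.3]
finger_gap: 0.0635
grasp_force: 15.0
turn total units -0.001 | tool shift AFTER turn [ 0.0051 -0.002   0.3131] | before turn [ 0.0051 -0.002   0.3131] tilt 0.0037
```

```bash
python3 -m crank '[[[0.005,-0.002,0.03],[0,0,0]],[[0,0,0.06],[0,0,0]],[[0,0,0.06],[0,0,0]],[[0,0,0.06],[0,0,0]],[[0,0,0.05],[0,0,0]],[[0,0,0.03],[0,0,0]],[[0,0,0.015],[0,0,0]],[[0,0,0.008],[0,0,0]],[[0,0,0],[0,0,0]],[[0,0,0],[0,0,0]]]'
python3 -m crank '[[[0,0,0],[0,0,0]],[[0,0,0],[0,0,0]]]'
```

```text
time: 15.7
tool_pos: [0.6342, 0.1609, 0.058]
orientation: [-0.0, 0.999, -0.048, 0.001]
ft_force: [-0.7, 0.5, -0.6]
finger_gap: 0.0635
grasp_force: 15.0
time: 15.87
tool_pos: [0.6342, 0.1611, 0.0582]
orientation: [-0.0, 0.999, -0.048, 0.001]
ft_force: [0.2, 0.5, -1.5]
finger_gap: 0.0637
grasp_force: 15.0
```

```bash
python3 -m crank '[[[-0.006,0.002,0.005],[0,0,0]],[[0,0,0.005],[0,0,0]],[[0,0,0],[0,0,0]],[[0,0,0],[0,0,0]]]'
python3 -m crank '[[[0,0,0],[0,0,0]],[[0,0,0],[0,0,0]],[[0,0,0],[0,0,0]],[[0,0,0],[0,0,0]],[[0,0,0],[0,0,0]],[[0,0,0],[0,0,0]],[[0,0,0],[0,0,0]]]' 95
python3 -m crank '[[[0,0,-0.03],[0,0,0]],[[0,0,-0.06],[0,0,0]],[[0,0,-0.09],[0,0,0]],[[0,0,-0.09],[0,0,0]],[[0,0,-0.09],[0,0,0]],[[0,0,-0.05],[0,0,0]],[[0,0,-0.02],[0,0,0]],[[0,0,0],[0,0,0]]]'
python3 -c "
from h import *
plan(.4213,.1066,.22,-.096); plan(.4213,.1066,.22,-.1543-np.pi/2);plan(.4213,.1066,.22,-.1543+np.pi/2)"
```

```text
time: 16.2
tool_pos: [0.6313, 0.1606, 0.0535]
orientation: [-0.0, 0.999, -0.048, 0.001]
ft_force: [-0.4, 0.5, 2.2]
finger_gap: 0.0634
grasp_force: 15.0
time: 16.78
tool_pos: [0.6307, 0.1603, 0.0525]
orientation: [0.0, 0.999, -0.048, -0.0]
ft_force: [-0.3, 0.0, 0.4]
finger_gap: 0.0948
grasp_force: 0.0
time: 17.45
tool_pos: [0.6322, 0.1606, 0.2287]
orientation: [-0.001, 0.999, -0.048, 0.003]
ft_force: [-0.4, 0.2, -0.6]
finger_gap: 0.0948
grasp_force: 0.0
turn total units -0.0 | tool shift AFTER turn [-0.5121  0.1849  0.0183] | before turn [-0.512   0.185   0.0183] tilt 0.0062
turn total units 2.074 | tool shift AFTER turn [0.2144 0.5004 0.0183] | before turn [-0.512   0.185   0.0183] tilt 0.0062
turn total units -1.926 | tool shift AFTER turn [-0.2144 -0.5004  0.0183] | before turn [-0.512   0.185   0.0183] tilt 0.0062
```

```bash
python3 -m crank '[[[-0.05,0.018,0],[0,0,0]],[[-0.08,0.029,0],[0,0,0]],[[-0.09,0.032,0],[0,0,0]],[[-0.09,0.032,0],[0,0,0]],[[-0.09,0.032,0],[0,0,0]],[[-0.08,0.03,0],[0,0,0]],[[-0.032,0.012,0],[0,0,0]],[[0,0,0],[0,0,0]]]'
python3 -m crank '[[[0,0,0],[0,0,-0.146]],[[0,0,0],[0,0,-0.15]],[[0,0,0],[0,0,-0.15]],[[0,0,0],[0,0,-0.15]],[[0,0,0],[0,0,-0.15]],[[0,0,0],[0,0,-0.15]],[[0,0,0],[0,0,-0.15]],[[0,0,0],[0,0,-0.15]],[[0,0,0],[0,0,-0.15]],[[0,0,0],[0,0,-0.15]]]'
python3 -m crank '[[[0,0,0],[0,0,-0.15]],[[0,0,0],[0,0,-0.15]],[[0,0,0],[0,0,-0.13]],[[0,0,0],[0,0,0]],[[0,0,0],[0,0,0]]]'
python3 - <<'E'
from h import *
f=optics.grab_frame('wrist'); save('w4',f['img'])
for m in ('look_for','pinpoint'):print([(np.round(d['at']),round(d['confidence'],2),at(f,d['at']).round(4)) for d in getattr(optics,m)('wrist','black_carton')])
q=proj(f,[(.4213,.1066,.03)])[0]
h=blob(masks(f['img'])['black'],q,60);print(h.min((0,1)),h.max((0,1)))
r=fit(f,h,box(.06,.069,.056),(.4213,.1066,-.15),4); print(r); plan(*r[0][:2],.024,r[0][2]+np.pi/2)
E
```

```text
time: 18.12
tool_pos: [0.4166, 0.1058, 0.2221]
orientation: [0.0, 0.999, -0.048, -0.002]
ft_force: [0.5, 0.3, -1.1]
finger_gap: 0.095
grasp_force: 0.0
time: 18.95
tool_pos: [0.4199, 0.1064, 0.2228]
orientation: [-0.001, 0.857, 0.516, -0.001]
ft_force: [0.7, -0.1, -1.2]
finger_gap: 0.0951
grasp_force: 0.0
time: 19.37
tool_pos: [0.4198, 0.1064, 0.2233]
orientation: [-0.001, 0.76, 0.649, -0.001]
ft_force: [-0.9, -0.2, -0.0]
finger_gap: 0.0951
grasp_force: 0.0
[(array([257., 163.]), 0.94, array([0.421 , 0.1046, 0.    ]))]
[(array([255., 158.]), 0.98, array([0.4193, 0.1111, 0.    ]))]
[232 173] [285 199]
(array([ 0.4233,  0.1089, -0.1535]), np.float64(0.43))
turn total units -0.003 | tool shift AFTER turn [0.0077 0.0081 0.5001] | before turn [0.0077 0.008  0.5001] tilt 0.001
```

View pics/w4.png

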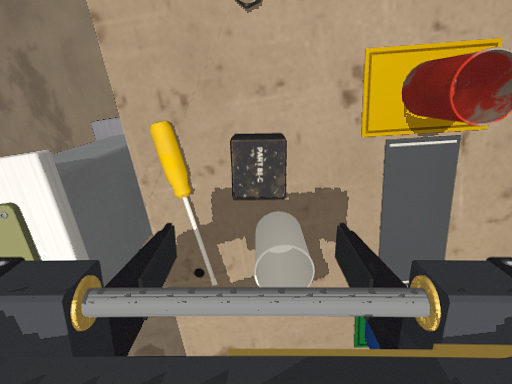

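The black carton stands upright at x 231–286, y 134–199, nearly square to the fingers. The screwdriver handle's right edge at about (190,180) is the one thing to check for clearance.

```bash
python3 - <<'E'
from h import *
f=optics.grab_frame('wrist')
h=np.array([(236,134),(282,134),(286,141),(286,199),(232,199),(231,141)],np.int32)[:,None]
r=fit(f,h,box(.06,.069,.056),(.4213,.1066,-.15),4); print(r); plan(*r[0][:2],.024,r[0][2]+np.pi/2)
print(at(f,(190,185),.02),at(f,(185,165),.02),at(f,(275,240),.1))
E
```

```text
(array([ 0.4241,  0.1069, -0.1281]), np.float64(0.04))
turn total units -0.035 | tool shift AFTER turn [0.0028 0.0107 0.5006] | before turn [0.0031 0.0106 0.5006] tilt 0.0007
[0.33611915 0.09380152 0.02      ] [0.33563865 0.11943828 0.02      ] [0.43040063 0.04337721 0.1       ]
```

```bash
python3 -m crank '[[[0.003,0.01,0.04],[0,0,-0.03]],[[0,0,0.07],[0,0,0]],[[0,0,0.08],[0,0,0]],[[0,0,0.08],[0,0,0]],[[0,0,0.08],[0,0,0]],[[0,0,0.07],[0,0,0]],[[0,0,0.045],[0,0,0]],[[0,0,0.025],[0,0,0]],[[0,0,0.01],[0,0,0]],[[0,0,0],[0,0,0]]]'
python3 -m crank '[[[0,0,0],[0,0,0]],[[0,0,0],[0,0,0]],[[0,0,0],[0,0,0]],[[0,0,0],[0,0,0]],[[0,0,0],[0,0,0]],[[0,0,0],[0,0,0]],[[0,0,0],[0,0,0]],[[0,0,0],[0,0,0]],[[0,0,0],[0,0,0]],[[0,0,0],[0,0,0]]]' 40 25
python3 -m crank '[[[0,0,-0.01],[0,0,0]],[[0,0,-0.03],[0,0,0]],[[0,0,-0.06],[0,0,0]],[[0,0,-0.06],[0,0,0]],[[0,0,-0.06],[0,0,0]],[[0,0,-0.06],[0,0,0]],[[0,0,-0.04],[0,0,0]],[[0,0,-0.01],[0,0,0]],[[0,0,0],[0,0,0]]]'
python3 -c "
from h import *
plan(.616,.001,.0275,np.pi/2-.096)"
```

```text
time: 20.4
tool_pos: [0.4238, 0.1069, 0.0243]
orientation: [-0.0, 0.752, 0.659, -0.0]
ft_force: [0.2, 0.1, 0.5]
finger_gap: 0.095
grasp_force: 0.0
time: 21.23
tool_pos: [0.4238, 0.107, 0.025]
orientation: [-0.0, 0.752, 0.659, -0.0]
ft_force: [-3.0, 0.1, 5.5]
finger_gap: 0.0585
grasp_force: 25.0
time: 21.98
tool_pos: [0.4245, 0.107, 0.1573]
orientation: [0.001, 0.752, 0.659, 0.001]
ft_force: [0.2, -0.4, -3.6]
finger_gap: 0.059
grasp_force: 25.0
turn total units -0.044 | tool shift AFTER turn [-0.218   0.5011  0.3256] | before turn [-0.2004  0.5084  0.3256] tilt 0.0023
```

```bash
python3 -m crank '[[[-0.015,0.038,0],[0,0,-0.044]],[[-0.03,0.075,0],[0,0,0]],[[-0.035,0.087,0],[0,0,0]],[[-0.035,0.087,0],[0,0,0]],[[-0.035,0.087,0],[0,0,0]],[[-0.035,0.08,0],[0,0,0]],[[-0.02,0.035,0],[0,0,0]],[[-0.007,0.012,0],[0,0,0]],[[0,0,0],[0,0,0]],[[0,0,0],[0,0,0]]]'
python3 -c "
from h import *
plan(.616,.001,.0285,np.pi/2-.096)"
```

```text
time: 22.82
tool_pos: [0.6134, 0.0032, 0.1544]
orientation: [-0.002, 0.74, 0.672, -0.001]
ft_force: [-1.4, 0.0, -3.6]
finger_gap: 0.0591
grasp_force: 25.0
turn total units -0.0 | tool shift AFTER turn [-0.0049  0.0083  0.3148] | before turn [-0.0049  0.0083  0.3148] tilt 0.0041
```

```bash
python3 -m crank '[[[-0.004,0.007,0.03],[0,0,0]],[[0,0,0.06],[0,0,0]],[[0,0,0.06],[0,0,0]],[[0,0,0.06],[0,0,0]],[[0,0,0.05],[0,0,0]],[[0,0,0.03],[0,0,0]],[[0,0,0.015],[0,0,0]],[[0,0,0.005],[0,0,0]],[[0,0,0],[0,0,0]],[[0,0,0],[0,0,0]]]'
python3 -c "
from h import *
plan(.616,.001,.0283,np.pi/2-.096)"
```

```text
time: 23.65
tool_pos: [0.6187, 0.001, 0.0342]
orientation: [0.001, 0.74, 0.672, 0.001]
ft_force: [0.5, 0.3, -3.4]
finger_gap: 0.0584
grasp_force: 25.0
turn total units -0.0 | tool shift AFTER turn [-0.0005 -0.0068  0.0147] | before turn [-0.0005 -0.0068  0.0147] tilt 0.0026
```

```bash
python3 -m crank '[[[0,-0.007,0.007],[0,0,0]],[[0,0,0.006],[0,0,0]],[[0,0,0.002],[0,0,0]],[[0,0,0],[0,0,0]],[[0,0,0],[0,0,0]]]'
python3 -m crank '[[[0,0,0],[0,0,0]],[[0,0,0],[0,0,0]],[[0,0,0],[0,0,0]],[[0,0,0],[0,0,0]],[[0,0,0],[0,0,0]],[[0,0,0],[0,0,0]],[[0,0,0],[0,0,0]]]' 95
python3 -m crank '[[[0,0,-0.03],[0,0,0]],[[0,0,-0.06],[0,0,0]],[[0,0,-0.09],[0,0,0]],[[0,0,-0.09],[0,0,0]],[[0,0,-0.09],[0,0,0]],[[0,0,-0.05],[0,0,0]],[[0,0,-0.02],[0,0,0]],[[0,0,0],[0,0,0]]]'
python3 -c "
from h import *
plan(.438,.287,.20,np.pi/2-.096)"
```

```text
time: 24.07
tool_pos: [0.6155, 0.0011, 0.028]
orientation: [0.0, 0.74, 0.672, 0.0]
ft_force: [-2.7, 0.8, 4.3]
finger_gap: 0.0591
grasp_force: 25.0
time: 24.65
tool_pos: [0.6148, 0.0012, 0.0265]
orientation: [-0.0, 0.74, 0.672, -0.0]
ft_force: [-0.2, -0.1, 0.7]
finger_gap: 0.0943
grasp_force: 0.0
time: 25.32
tool_pos: [0.6164, 0.0011, 0.2024]
orientation: [0.002, 0.74, 0.672, 0.002]
ft_force: [-0.6, -0.1, -0.3]
finger_gap: 0.095
grasp_force: 0.0
turn total units -0.0 | tool shift AFTER turn [ 0.6688 -0.5124  0.003 ] | before turn [ 0.6687 -0.5125  0.003 ] tilt 0.0059
```

```bash
python3 -m crank '[[[0.04,-0.03,0],[0,0,0]],[[0.07,-0.054,0],[0,0,0]],[[0.08,-0.06,0],[0,0,0]],[[0.08,-0.062,0],[0,0,0]],[[0.08,-0.062,0],[0,0,0]],[[0.08,-0.062,0],[0,0,0]],[[0.08,-0.062,0],[0,0,0]],[[0.08,-0.06,0],[0,0,0]],[[0.06,-0.046,0],[0,0,0]],[[0.019,-0.014,0],[0,0,0]]]'
python3 -m crank '[[[0,0,0],[0,0,0]],[[0,0,0],[0,0,0]]]'
python3 - <<'E'
from h import *
f=optics.grab_frame('wrist')
for m in ('look_for','pinpoint'):
  L=[(np.round(d['at'],1),round(d['confidence'],2),at(f,d['at']).round(4)) for d in getattr(optics,m)('wrist','brown_nut')];print(L)
x,y=map(int,L[0][0]); print(x-40,y-40); save('w5',cv2.resize(f['img'][y-40:y+40,x-40:x+40],None,fx=7,fy=7,interpolation=cv2.INTER_NEAREST))
plan(.438,.287,.20,np.pi/2-.096)
f=optics.grab_frame('top'); m=masks(f['img'])
save('top2',cv2.resize(f['img'][130:270,90:430],None,fx=2.35,fy=2.35,interpolation=cv2.INTER_CUBIC))
E
```

```text
time: 26.15
tool_pos: [0.4332, 0.2894, 0.196]
orientation: [-0.001, 0.739, 0.674, -0.002]
ft_force: [-0.6, 0.1, -1.1]
finger_gap: 0.0948
grasp_force: 0.0
time: 26.32
tool_pos: [0.4362, 0.2866, 0.197]
orientation: [0.0, 0.74, 0.673, -0.001]
ft_force: [-0.3, 0.4, -0.1]
finger_gap: 0.0948
grasp_force: 0.0
[(array([261.9, 155.3]), 0.72, array([0.4449, 0.2986, 0.    ])), (array([375.4, 344.2]), 0.45, array([0.5814, 0.0111, 0.    ]))]
[(array([260.2, 162.8]), 0.96, array([0.4421, 0.2898, 0.    ]))]
220 122
turn total units -0.003 | tool shift AFTER turn [ 0.0028  0.0014 -0.0049] | before turn [ 0.0028  0.0014 -0.0049] tilt 0.0011
```

View pics/w5.png

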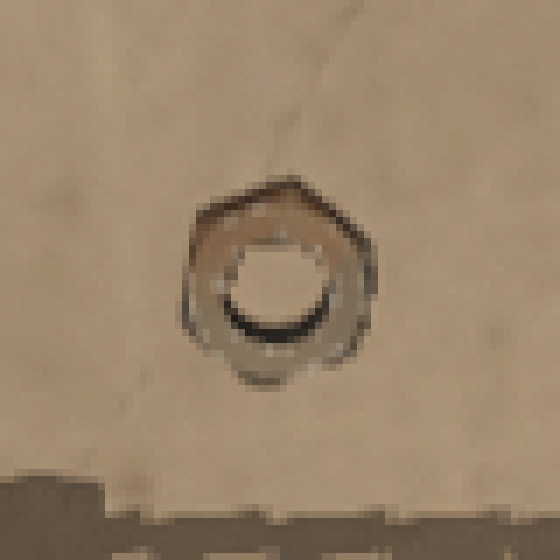

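View pics/top2.png

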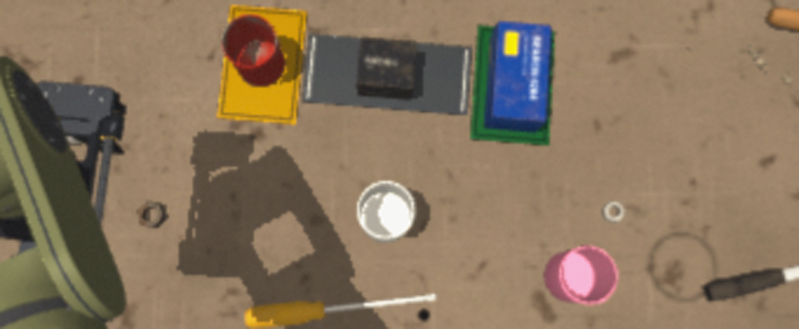

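The crop shows the brown nut lying flat, with outline corners at crop (290,177), (375,240), (360,345), (265,385), (185,318) and (198,208). The top view shows the tin, black carton and blue carton upright on their spots.

```bash
python3 - <<'E'
from h import *
f=optics.grab_frame('wrist')
c=np.array([(290,177),(375,240),(360,345),(265,385),(185,318),(198,208)])/7+[221.5-1.5,122]
r=fit(f,c.round().astype(np.int32)[:,None],cyl(.0346,.016,6),(.442,.29,0.5),8); print(r)
h=r[0][2]  # corner direction; flats at h+30deg+k60
fl=[(h+np.pi/6+k*np.pi/3)%np.pi for k in range(3)]; print('flat headings',np.round(fl,3))
for a in fl: plan(*r[0][:2],.006,a+np.pi/2)
f=optics.grab_frame('top'); m=masks(f['img'])
print(fit(f,blob(m['red'],(199,148),25),cyl(.064,.1),(.631,.16,0)))
print(fit(f,blob(m['blue'],(311,162),35),box(.065,.119,.071,.003),(.60,-.158,-1.667)))
print(fit(f,blob(m['black'],(256,159),16),box(.06,.069,.056,.003),(.616,.001,-.096)))
E
```

```text
(array([0.443 , 0.2923, 0.2744]), np.float64(0.067))
flat headings [0.798 1.845 2.892]
turn total units -1.141 | tool shift AFTER turn [0.001  0.0211 0.481 ] | before turn [0.0171 0.0124 0.481 ] tilt 0.0005
turn total units -2.475 | tool shift AFTER turn [-0.0178  0.0114  0.481 ] | before turn [0.0171 0.0124 0.481 ] tilt 0.0005
turn total units -3.808 | tool shift AFTER turn [-0.0187 -0.0097  0.481 ] | before turn [0.0171 0.0124 0.481 ] tilt 0.0005
(array([0.6293, 0.1599, 0.4907]), np.float64(0.186))
(array([ 0.5998, -0.1589, -1.6886]), np.float64(0.045))
(array([ 0.6092, -0.0032, -0.3026]), np.float64(0.152))
```

```bash
python3 -m crank '[[[0.017,0.012,0],[0,0,0]],[[0,0,0.03],[0,0,0.096]],[[0,0,0.06],[0,0,0.096]],[[0,0,0.08],[0,0,0]],[[0,0,0.08],[0,0,0]],[[0,0,0.08],[0,0,0]],[[0,0,0.06],[0,0,0]],[[0,0,0.03],[0,0,0]],[[0,0,0],[0,0,0]],[[0,0,0],[0,0,0]]]' 55
python3 - <<'E'
from h import *
plan(.443,.2923,.004,1.322)
f=optics.grab_frame('wrist'); save('w6',f['img'])
E
```

```text
time: 27.45
tool_pos: [0.4426, 0.2937, 0.0309]
orientation: [-0.0, 0.789, 0.614, -0.0]
ft_force: [0.2, -0.2, -0.2]
finger_gap: 0.055
grasp_force: 0.0
turn total units 0.002 | tool shift AFTER turn [-0.0031  0.0017  0.0673] | before turn [-0.0031  0.0017  0.0673] tilt 0.0001
```

View pics/w6.png

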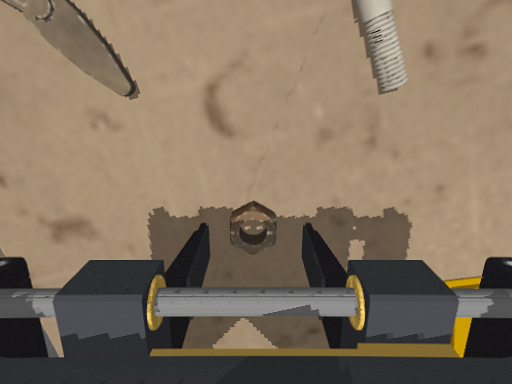

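The nut is centred between the fingers at (254,228), with its flats parallel to the pads. Finish the descent, grip and lift.

```bash
python3 -m crank '[[[-0.003,0.002,0.02],[0,0,0]],[[0,0,0.02],[0,0,0]],[[0,0,0.015],[0,0,0]],[[0,0,0.008],[0,0,0]],[[0,0,0.002],[0,0,0]],[[0,0,0],[0,0,0]],[[0,0,0],[0,0,0]]]'
python3 -m crank '[[[0,0,0],[0,0,0]],[[0,0,0],[0,0,0]],[[0,0,0],[0,0,0]],[[0,0,0],[0,0,0]],[[0,0,0],[0,0,0]],[[0,0,0],[0,0,0]],[[0,0,0],[0,0,0]],[[0,0,0],[0,0,0]],[[0,0,0],[0,0,0]],[[0,0,0],[0,0,0]]]' 15 20
python3 -m crank '[[[0,0,-0.01],[0,0,0]],[[0,0,-0.03],[0,0,0]],[[0,0,-0.07],[0,0,0]],[[0,0,-0.08],[0,0,0]],[[0,0,-0.08],[0,0,0]],[[0,0,-0.08],[0,0,0]],[[0,0,-0.05],[0,0,0]],[[0,0,-0.02],[0,0,0]],[[0,0,0],[0,0,0]]]'
python3 -c "
from h import *
plan(.615,.001,.064,1.322)
plan(.615,.001,.064,1.475)"
```

```text
time: 28.08
tool_pos: [0.4427, 0.2922, 0.0048]
orientation: [0.0, 0.789, 0.615, 0.0]
ft_force: [0.2, 0.1, 0.0]
finger_gap: 0.0552
grasp_force: 0.0
time: 28.92
tool_pos: [0.4426, 0.2922, 0.0048]
orientation: [-0.0, 0.789, 0.615, 0.0]
ft_force: [-1.4, -0.2, 2.5]
finger_gap: 0.0293
grasp_force: 20.0
time: 29.67
tool_pos: [0.4441, 0.2929, 0.1761]
orientation: [0.001, 0.789, 0.615, 0.003]
ft_force: [0.6, -0.7, -0.8]
finger_gap: 0.0294
grasp_force: 20.0
turn total units 0.002 | tool shift AFTER turn [-0.6032  0.5926  0.2805] | before turn [-0.6043  0.5915  0.2805] tilt 0.006
turn total units -0.192 | tool shift AFTER turn [-0.6864  0.4937  0.2805] | before turn [-0.6043  0.5915  0.2805] tilt 0.006
```

```bash
python3 -m crank '[[[-0.03,0.03,0],[0,0,0]],[[-0.06,0.059,0],[0,0,0]],[[-0.07,0.069,0],[0,0,0]],[[-0.07,0.069,0],[0,0,0]],[[-0.07,0.069,0],[0,0,0]],[[-0.07,0.069,0],[0,0,0]],[[-0.07,0.069,0],[0,0,0]],[[-0.07,0.069,0],[0,0,0]],[[-0.06,0.059,0],[0,0,0]],[[-0.034,0.03,0],[0,0,0]]]'
python3 -m crank '[[[0,0,0],[0,0,0]],[[0,0,0],[0,0,0]],[[0,0,0],[0,0,0]]]'
python3 - <<'E'
from h import *
plan(.6155,.001,.066,1.322)
f=optics.grab_frame('wrist'); save('w7',f['img'])
f=optics.grab_frame('side'); save('s7',cv2.resize(f['img'][130:270,140:340],None,fx=3.5,fy=3.5,interpolation=cv2.INTER_CUBIC))
E
```

```text
time: 30.5
tool_pos: [0.6132, -0.0034, 0.1698]
orientation: [-0.001, 0.79, 0.614, -0.002]
ft_force: [-1.1, 1.1, -0.8]
finger_gap: 0.0292
grasp_force: 20.0
time: 30.75
tool_pos: [0.6119, 0.0007, 0.1707]
orientation: [-0.001, 0.789, 0.615, -0.001]
ft_force: [0.4, -0.5, -1.0]
finger_gap: 0.0296
grasp_force: 20.0
turn total units 0.003 | tool shift AFTER turn [0.0031 0.0094 0.2618] | before turn [0.0031 0.0094 0.2618] tilt 0.0034
```

View pics/w7.png

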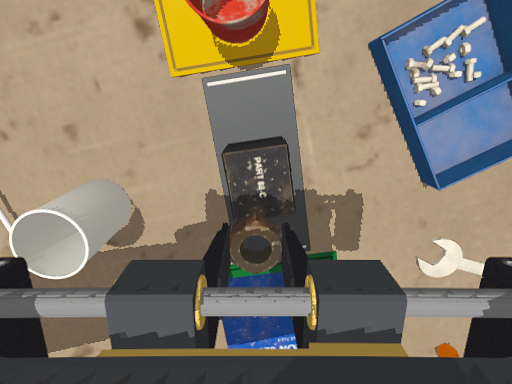

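The nut is held level at (256,245), with the black carton below on the strip at about (257,180). Lower in two stages.

```bash
python3 -m crank '[[[0.002,0.006,0.03],[0,0,0]],[[0,0,0.05],[0,0,0]],[[0,0,0.05],[0,0,0]],[[0,0,0.05],[0,0,0]],[[0,0,0.04],[0,0,0]],[[0,0,0.02],[0,0,0]],[[0,0,0.008],[0,0,0]],[[0,0,0],[0,0,0]],[[0,0,0],[0,0,0]],[[0,0,0],[0,0,0]]]'
python3 -c "
from h import *
plan(.6155,.001,.064,1.322)"
```

```text
time: 31.68
tool_pos: [0.6167, 0.0002, 0.075]
orientation: [0.001, 0.789, 0.615, 0.001]
ft_force: [0.3, -0.1, 0.5]
finger_gap: 0.029
grasp_force: 20.0
turn total units 0.003 | tool shift AFTER turn [ 0.0011 -0.0035  0.0274] | before turn [ 0.0011 -0.0035  0.0274] tilt 0.0026
```

```bash
python3 -m crank '[[[0.001,-0.003,0.012],[0,0,0]],[[0,0,0.008],[0,0,0]],[[0,0,0.005],[0,0,0]],[[0,0,0.002],[0,0,0]],[[0,0,0],[0,0,0]],[[0,0,0],[0,0,0]],[[0,0,0],[0,0,0]]]'
```

```text
time: 32.27
tool_pos: [0.6146, 0.0008, 0.0628]
orientation: [0.0, 0.789, 0.615, -0.0]
ft_force: [-0.9, -0.2, 1.1]
finger_gap: 0.0294
grasp_force: 20.0
```

Light contact: 1.1 N up, with the TCP at the expected height. Release and retreat.

```bash
python3 -m crank '[[[0,0,0],[0,0,0]],[[0,0,0],[0,0,0]],[[0,0,0],[0,0,0]],[[0,0,0],[0,0,0]],[[0,0,0],[0,0,0]],[[0,0,0],[0,0,0]]]' 50
python3 -m crank '[[[0,0,-0.02],[0,0,0]],[[0,0,-0.05],[0,0,0]],[[0,0,-0.08],[0,0,0]],[[0,0,-0.08],[0,0,0]],[[0,0,-0.08],[0,0,0]],[[0,0,-0.05],[0,0,0]],[[0,0,-0.02],[0,0,0]],[[0,0,0],[0,0,0]]]'
python3 -m crank '[[[0.06,0,0],[0,0,0]],[[0.08,-0.03,0],[0,0,0]],[[0.08,-0.06,0],[0,0,0]],[[0.08,-0.06,0],[0,0,0]],[[0.08,-0.06,0],[0,0,0]],[[0.08,-0.06,0],[0,0,0]],[[0.08,-0.06,0],[0,0,0]],[[0.04,-0.03,0],[0,0,0]],[[0,0,0],[0,0,0]],[[0,0,0],[0,0,0]]]'
python3 - <<'E'
from h import *
f=optics.grab_frame('top'); m=masks(f['img']); im=f['img']
for n in ('red_tin','black_carton','brown_nut','grey_nut','grey_bolt'): print(n,[(np.round(d['at'],1),round(d['confidence'],2),at(f,d['at'],.059 if n=='brown_nut' else .0015).round(4)[:2]) for d in optics.pinpoint('top',n)[:3]])
print(fit(f,blob(m['blue'],(311,162),35),box(.065,.119,.071,.003),(.60,-.158,-1.667)))
save('end',cv2.resize(im[120:200,170:340],None,fx=4.7,fy=4.7,interpolation=cv2.INTER_CUBIC))
E
```

```text
time: 32.77
tool_pos: [0.6147, 0.0009, 0.0626]
orientation: [0.0, 0.789, 0.615, 0.0]
ft_force: [-0.0, 0.8, 0.2]
finger_gap: 0.0499
grasp_force: 0.0
time: 33.43
tool_pos: [0.6161, 0.0008, 0.2182]
orientation: [0.002, 0.789, 0.615, 0.002]
ft_force: [0.7, -0.4, 1.0]
finger_gap: 0.0502
grasp_force: 0.0
time: 34.27
tool_pos: [0.5303, 0.2614, 0.2123]
orientation: [-0.0, 0.788, 0.616, -0.002]
ft_force: [0.2, -0.7, -0.2]
finger_gap: 0.0497
grasp_force: 0.0
red_tin [(array([200. , 159.7]), 0.89, array([0.6224, 0.1637])), (array([254.8, 223.3]), 0.86, array([0.4298, 0.0026])), (array([332.2, 245. ]), 0.59, array([ 0.3641, -0.2197]))]
black_carton [(array([253. , 162.4]), 0.92, array([0.6122, 0.0053]))]
brown_nut [(array([253.7, 159.1]), 0.51, array([0.6067, 0.0036]))]
grey_nut [(array([349. , 221.2]), 0.41, array([ 0.4322, -0.2722]))]
grey_bolt [(array([204.4, 157.9]), 0.66, array([0.6278, 0.1506]))]
(array([ 0.5998, -0.1587, -1.677 ]), np.float64(0.043))
```

View pics/end.png

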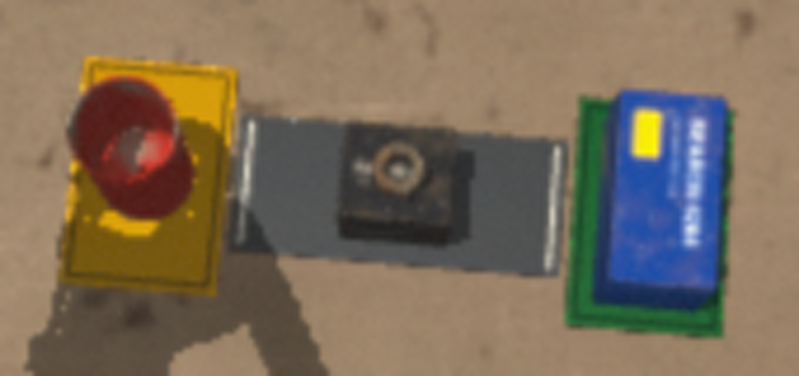

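The picture shows the nut at (399,167), in the middle of the black carton's top face (345–457, 125–215). The tin's base is over the yellow mat's middle near (150,177), and the blue carton is square on the green mat. Nothing is touching the robot.

```bash
python3 -m crank '[[[0,0,0],[0,0,0]],[[0,0,0],[0,0,0]],[[0,0,0],[0,0,0]]]'; python3 -c "
from station import ctrl
print(ctrl.close_job())"
```

```text
time: 34.82
tool_pos: [0.5319, 0.2606, 0.2147]
orientation: [0.0, 0.789, 0.614, 0.0]
ft_force: [0.1, -0.9, 0.2]
finger_gap: 0.0499
grasp_force: 0.0
the job is handed in; nothing more can be done
None
```

I set the bench out as asked and handed the job in at about 35 s; the last images and arm readings put everything in place, with the gripper open and clear, but hand-in returned no verdict.

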